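# Fish the spatula out of the griddle's utensil bay

### The job

Slide the small skillet sideways across the griddle plate, without lifting it, until it stands centred on the round ring mark, so that its handle no longer bars the mouth of the utensil bay. Then take the spatula lying in the bay, too long to come straight up: draw it back, tilt it handle end up, bring it diagonally out through the mouth handle first, and finish still holding it steady in the gripper, all of it well clear (about 10 cm) above the griddle and bay and touching nothing else. Leave everything else where it is.

Things in the scene. Friction and masses are not known exactly. Their poses are not given: they have to be found in the camera images.
- griddle: Fixed electric griddle with a shallow utensil bay built onto its front. Origin: on the cart top under the centre of the bay's mouth; +x from the bay to the griddle (away from the robot, within 0.15 rad), +y left, z up. Hot plate: dark steel, x +80 to +330, y -270 to +270 mm, top at z = 64 mm, low side rims, splash back to z = 100 mm from x = +320. Toggle switch at the front right: not used.
- bay_mouth (a point): Centre of the bay's rectangular mouth (in the griddle's frame x -5, y 0, z 64 mm). The mouth spans x -90 to +80, y -60 to +60 mm (170 x 120 mm). Around it the bay is covered by sheets 8 mm thick (z 56 to 64 mm): the near cover at x below -90, narrow strips at the sides, and the hot plate at x above +80.
- bay_floor (a point): Point on the bay's floor under the griddle's origin (z = 4 mm). Inside, the bay spans x -260 to +200, y -85 to +85 mm in the griddle's frame; it runs on under the near cover and under the front of the hot plate, with 52 mm of height there.
- skillet: Loose aluminium skillet, about 0.5 kg, on the middle of the hot plate. Origin: centre of its underside; foot 100 mm, rim 120 mm wide, 38 mm high. Wooden handle along its own -x (towards the robot, over the bay's mouth): level bar 20 mm wide, 13 mm thick, x -55 to -155 mm, mid-height 36 mm above the underside; grip it from above about 110 mm from the centre.
- ring_mark: Thin round ring of 136 mm diameter drawn flush on the hot plate: the place for the skillet. Origin: its centre, on the plate's top. It lies 150 mm left or right of the plate's middle line, the other side bearing the square mark. Both marks are alike in colour.
- square_mark: Thin square outline, 120 mm a side, drawn flush on the hot plate, on the other side: not the place for the skillet. Origin: its centre.
- spatula: Loose straight spatula, 300 mm long, about 0.2 kg, flat on the bay's floor, both ends hidden under the covers. Origin: mid-length, underside; +x towards the handle's end, under the hot plate. Blade x -150 to -50 mm: 70 mm wide, 4 mm thick. Neck x -60 to +25: 12 mm wide, 3 to 9 mm above the underside. Black handle x +20 to +150 mm: bar 24 mm wide, 22 mm high from the underside.
- spatula_handle_end (a point): Centre of the free end of the spatula's handle (x = +150 mm, 11 mm above the underside).
- spatula_blade_edge (a point): Centre of the front edge of the spatula's blade (x = -150 mm, 2 mm above the underside).
- bowl: Bystander: empty stoneware bowl, 130 mm wide, 55 mm high, on the cart left of the bay. Origin: centre of the underside.
- basket: Bystander: white slatted plastic tortilla basket, 170 x 150 mm, 70 mm high, on the cart right of the bay. Origin: centre of the underside.
- brush: Bystander: brush about 180 mm long, 20 mm high, lying on the cart right of the basket. Origin: middle of its underside.
- pinch_dish: Bystander: white dish, 56 mm wide, 26 mm high, on the cart just left of the mouth, between bay and bowl. Origin: centre of the underside.
- oil: Bystander: bottle, 60 mm wide, 190 mm high, on the cart left of the bowl, in front of the griddle's left end. Origin: centre of the underside.
- shaker: Bystander: shaker, 40 mm wide, 80 mm high, on the cart left of the bowl, in front of the griddle's left end. Origin: centre of the underside.
- jar: Bystander: jar, 70 mm wide, 100 mm high, on the cart at the right end of the griddle. Origin: centre of the underside.
There are look-alikes about, which are no part of the job. What is shaped like the skillet but green is not meant.

How it is judged:
By the outcome, as a careful person would: the job done as asked, in the order asked, and still so for the second after the job is handed in, while the arm keeps its last pose, push and grip.
It also fails if it takes over 64 s, if anything falls off the work surface, if the arm or the gripper's body presses on something with over 40 N, if the wrist force passes 120 N, or if a joint passes its speed limit or range.

### The arm

A 6-joint arm with a two-finger parallel gripper is mounted at the origin on the work surface. World frame = base frame: x ahead of the robot, y to its left, z up, the work surface at z = 0. Lengths are in m, angles in rad, forces in N, time in s.
With the tool pointing down it reaches from about 0.25 to 0.775 m from the base axis. Payload 4 kg.
Tool frame: the origin (TCP) lies midway between the tips of the shut fingers; the grasp point (between the pads) lies robot.tcp_to_grasp behind it (robot.tcp_to_grasp is the distance from the TCP to the grasp point, in m); y points along the fingers, x is the direction in which the jaws open and shut, and the axes are right-handed (so a half turn about y gives the same grasp; the last joint's range is limited). The gripper opens to 94 mm and grips with 3 to 60 N. Pads are 16 mm wide; open, the fingers measure 119 mm over their backs; the gripper's body (75 mm by 177 mm) begins 78 mm behind the grasp point.
Start: joints at [1.028, 0.087, 1.371, -0, 1.684, -0.103], TCP at [0.234, 0.498, 0.206] pointing down, gripper open.
Joint ranges: [-3.1, 3.1], [-0.76, 2.03], [0.27, 2.55], [-1.08, 4.22], [0.17, 2.65], [-2.57, 2.57]. Speed limits (rad/s): [2.79, 2.79, 3.14, 3.14, 3.14, 3.14].

### API

Orientations are given as [roll, pitch, yaw] about the fixed x, y, z axes, in that order (R = Rz(yaw) Ry(pitch) Rx(roll)).
In Python, from bench import robot gives the robot as it stands.
- The arm moves only by the tool arm_command, never from a script. Its argument "series" is text: rows parted by semicolons, each of 7 numbers parted by spaces: the turn, a rotation vector about the tool's x, y, z in rad, then the shift along the tool's x, y, z in m, then the finger opening in m, from 0 to 0.094. A call has 1 to 12 rows; each row shifts and turns the pose as measured when the row begins, along the tool's axes as they then stand; what a row does not reach is not made up. A row lasts 1/10 s, in which the tool goes at most 50 mm and 8.59 degrees, less where a joint would pass 70% of its speed; a pose out of reach is approached as far as the arm can. A call with a gripper value outside its range is refused whole. The fingers move at their own pace and stop on an object; the grip force is fixed at half the most. Time passes only in rows, so rows that do not move let the fingers close. It gives the time, the measured TCP pose, the force and the opening at its end, in the units of the state.
- robot.get_obs(): the state, without advancing time (a new reading comes with each control period).
- robot.snapshot(name): name is "scene" or "side" or "wrist"; returns the picture (420x560x3 uint8, blue, green, red); there is no depth.
- robot.camera_params(name): a dict with "fx", "fy", "cx", "cy" (pixels), "extrinsics" (4x4, takes a point from camera to world coordinates). Camera axes: x right, y up, looking along -z (the intrinsics and any distortion apply to the point x, -y, -z); pixel columns grow to the right and rows downward; lengths in m; the calibration is good to about 2 mm. A picture is of the moment at which its call begins: read the wrist's pose just before it. camera_params takes no time and is no camera call; for the wrist camera it gives the pose at the moment of the call.
- robot.close_job(): hands the job in, once; it reports no verdict.
Trained networks look in the newest picture that a camera, given by its name, has taken for a name from the list of things; names that differ only in an ending like _2 or _b are one class to them, and where a whole thing is asked for, a point or a joint stands for the part that bears it (a point fixed in the world has none). Each returns a list of dicts, best first, with "score" (0 to 1); they miss things now and then, are a little off and sometimes report something else, mostly with a low value. They report only what shows in the picture. A call takes as long as a camera call. They do not tell look-alikes from the thing itself.
- robot.spot_in(camera, target): "centre" ([x, y, z] in m, in the coordinates of the camera as it stood for that picture, good to about 4 mm: the middle of the surface that is visible of it).
The state is a dict: "time": time; "joint_positions": joint angles; "qvel": joint speeds; "joint_torque": joint torques, N m; "tool_pos": TCP position; "ee_rot": TCP orientation; "wrist_force": force on the tool from outside, world axes, zero at the start; "wrist_torque": the same for the moment, N m; "width": finger opening in m.
Only numpy, scipy, OpenCV 4.12 (cv2) and the standard library are available. Lean on these libraries where they do the work, as an engineer would, in place of code of your own. Each camera call takes 0.05 s, during which the arm holds its last target.

## Working session

There is one attempt and no reset: what is moved stays moved. The work goes in short steps, Python scripts to look and compute and a tool call to move; the robot and the scene stay as the last step left them, time stands still between calls to the robot, and variables do not carry over. Pictures are saved under pics/ and viewed, and the job is handed in when it is done.

Besides the shell and the picture viewer there is one more tool, called after "Emit:" as name(argument=value, ...), one argument or row to a line, values as JSON. arm_command: Moves the arm, as the interface text tells. Its arguments: {"type":"object","properties":{"series":{"type":"string"}},"required":["series"]}

```bash
ls; mkdir -p pics; python3 - <<'E'
from bench import robot
import cv2,json
for n in ["scene","side","wrist"]:
    cv2.imwrite(f"pics/{n}0.png",robot.snapshot(n))
    p=robot.camera_params(n);print(n,p)
o=robot.get_obs();print(o);print(robot.tcp_to_grasp)
E
```

```text
pics
scene {'fx': 455.8819499761625, 'fy': 455.8819499761625, 'cx': 279.78855232290846, 'cy': 213.07145394508566, 'extrinsics': array([[-0.74276008, -0.57669693,  0.34018835,  0.83551941],
       [ 0.66955447, -0.64131196,  0.37472093,  0.42446966],
       [ 0.00206644,  0.50610238,  0.86247093,  1.01220116],
       [ 0.        ,  0.        ,  0.        ,  1.        ]])}
side {'fx': 430.83456709566696, 'fy': 430.83456709566696, 'cx': 275.15767091161905, 'cy': 216.0219506227727, 'extrinsics': array([[ 0.98766013,  0.06508282, -0.14244892,  0.30775172],
       [-0.15510271,  0.53247261, -0.83211542, -0.92575117],
       [ 0.02169373,  0.84394143,  0.53599649,  0.68082172],
       [ 0.        ,  0.        ,  0.        ,  1.        ]])}
wrist {'fx': 322.9955050880765, 'fy': 322.9955050880765, 'cx': 275.477302497768, 'cy': 210.19280749610388, 'extrinsics': array([[ 0.42496411, -0.86968026, -0.251121  ,  0.15902819],
       [ 0.90520793,  0.40766164,  0.12004413,  0.5325039 ],
       [-0.00202761, -0.27833117,  0.96048303,  0.38339564],
       [ 0.        ,  0.        ,  0.        ,  1.        ]])}
{'time': 0.15, 'joint_positions': array([ 1.02788814e+00,  8.77954291e-02,  1.37188138e+00,  3.09103642e-06,
        1.68359750e+00, -1.03106648e-01]), 'qvel': array([-0.0001602 , -0.00393194, -0.00412488,  0.00146274, -0.00049217,
        0.00034785]), 'joint_torque': array([ 1.50439948e-03, -3.40642405e+01, -3.02794182e+01,  7.18654739e-02,
        3.05291160e-02, -1.24049316e-04]), 'tool_pos': array([0.2339597 , 0.49730092, 0.20458053]), 'ee_rot': array([-1.57062019,  0.00167241,  1.13099528]), 'wrist_force': array([-0.20590151,  0.39576048, -0.30516476]), 'wrist_torque': array([ 0.04128547,  0.02660707, -0.00962273]), 'width': 0.09383631485595792}
0.0188
```

View pics/scene0.png

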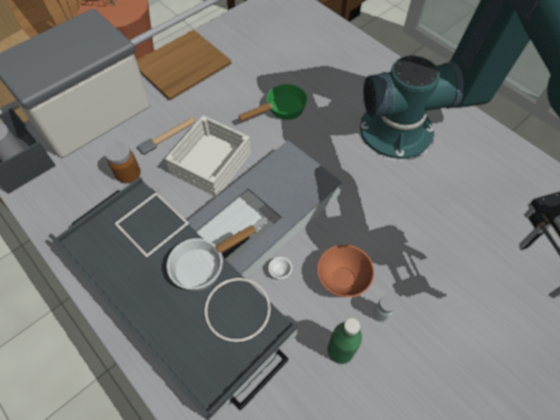

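View pics/side0.png

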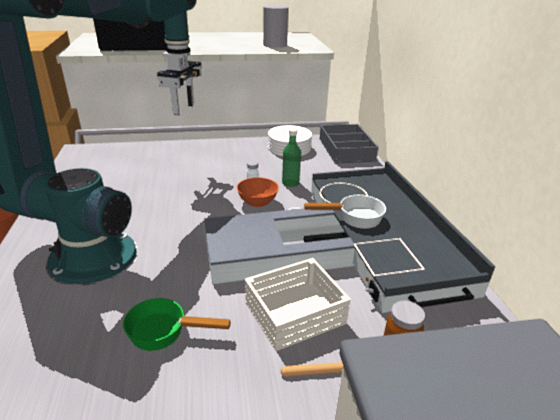

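View pics/wrist0.png

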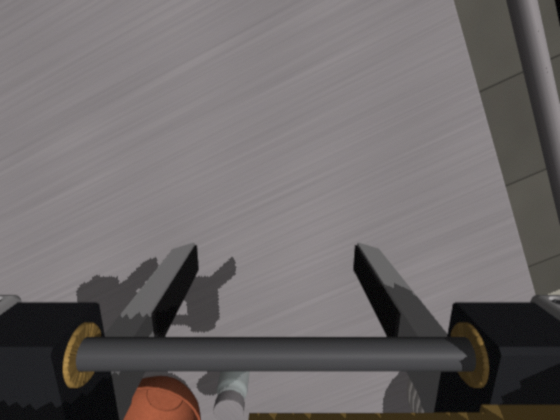

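```bash
cat > h.py <<'E'
from bench import robot
import numpy as np,cv2
from scipy.spatial.transform import Rotation as Ro
np.set_printoptions(precision=4,suppress=True)
def spot(cam,t,P=None):
    P=P or robot.camera_params(cam)
    r=robot.spot_in(cam,t)
    E=P["extrinsics"]
    return [(round(d["score"],2),E[:3,:3]@np.array(d["centre"])+E[:3,3]) for d in r]
def proj(P,X):
    E=P["extrinsics"];c=E[:3,:3].T@(np.asarray(X,float)-E[:3,3])
    return np.array([P["cx"]+P["fx"]*c[0]/-c[2],P["cy"]+P["fy"]*(-c[1])/-c[2]])
def ray(P,uv,z):
    E=P["extrinsics"];d=np.array([(uv[0]-P["cx"])/P["fx"],-(uv[1]-P["cy"])/P["fy"],-1.])
    w=E[:3,:3]@d;s=(z-E[2,3])/w[2];return E[:3,3]+s*w
def Rt(o): return Ro.from_euler('xyz',o["ee_rot"]).as_matrix()
E
python3 - <<'E'
from h import *
for c in ["scene","side"]:
  for t in ["griddle","skillet","ring_mark","square_mark","spatula","pinch_dish"]:
    print(c,t,spot(c,t))
E
```

```text
scene griddle [(0.59, array([0.7355, 0.0022, 0.0625]))]
scene skillet [(0.85, array([ 0.1765, -0.2909,  0.0161])), (0.84, array([ 0.691 , -0.0071,  0.0732])), (0.19, array([ 0.486 , -0.0119,  0.0072]))]
scene ring_mark [(0.73, array([0.6944, 0.13  , 0.0644]))]
scene square_mark [(0.54, array([ 0.7116, -0.1697,  0.064 ]))]
scene spatula [(0.83, array([ 0.4833, -0.0165,  0.0139]))]
scene pinch_dish [(0.85, array([0.5424, 0.1023, 0.0107]))]
side griddle [(0.58, array([ 0.6906, -0.1178,  0.0596])), (0.39, array([ 0.5883, -0.024 ,  0.023 ]))]
side skillet [(0.81, array([0.6901, 0.0037, 0.0868])), (0.7, array([ 0.1854, -0.2739,  0.0188]))]
side ring_mark []
side square_mark [(0.8, array([ 0.7055, -0.1888,  0.0623]))]
side spatula [(0.62, array([ 0.5832, -0.024 ,  0.021 ]))]
side pinch_dish [(0.43, array([ 0.7078, -0.1867,  0.0632]))]
```

```bash
python3 - <<'E'
import cv2
a=cv2.imread("pics/scene0.png")
cv2.imwrite("pics/crop0.png",cv2.resize(a[170:350,105:345],None,fx=3.3,fy=3.3,interpolation=cv2.INTER_CUBIC))
E
```

```text
(no output)
```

View pics/crop0.png

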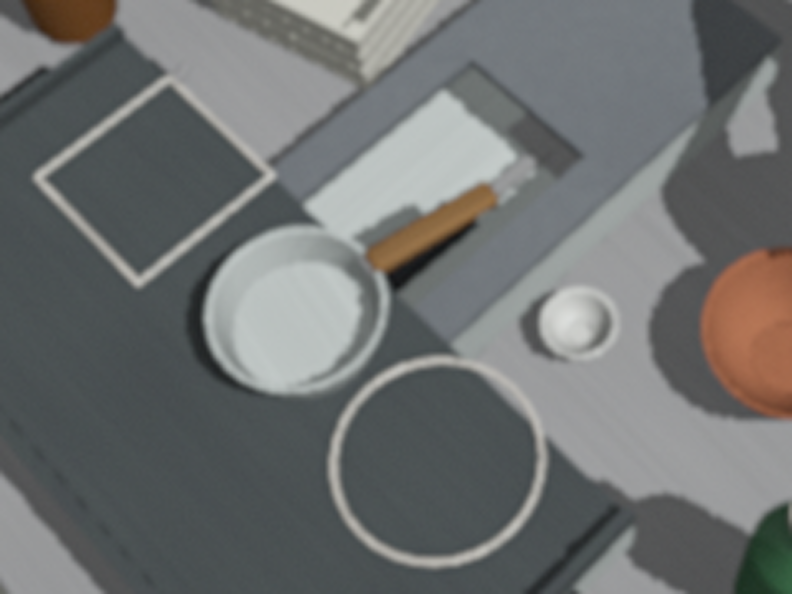

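```bash
python3 - <<'E'
from h import *
P=robot.camera_params("scene")
a=cv2.imread("pics/scene0.png")
def c2p(u,v): return (105+(u+.5)/3.3-.5,170+(v+.5)/3.3-.5)
def circ(pts):
    pts=np.array(pts);A=np.c_[2*pts,np.ones(len(pts))];s=np.linalg.lstsq(A,(pts**2).sum(1),rcond=None)[0]
    return s[:2],np.sqrt(s[2]+s[:2]@s[:2])
ring=[(440,356),(437,566),(330,460),(547,460),(362,388),(513,388),(515,536),(366,537)]
print("ring",circ([ray(P,c2p(*p),.064)[:2] for p in ring]))
sq=[(168,77),(275,175),(139,286),(34,178)]
q=np.array([ray(P,c2p(*p),.064)[:2] for p in sq]);print("sq",q,q.mean(0))
m=[(472,63),(580,155)]
for p in m: print("mouth",ray(P,c2p(*p),.064))
rim=[(297,225),(204,307),(388,312),(232,246),(363,250)]
print("rim",circ([ray(P,c2p(*p),.102)[:2] for p in rim]))
for p in [(374,258),(491,194)]: print("handle",ray(P,c2p(*p),.1065))
E
```

```text
ring (array([0.6878, 0.128 ]), np.float64(0.07018062501905242))
sq [[ 0.6515 -0.2358]
 [ 0.6418 -0.114 ]
 [ 0.764  -0.1055]
 [ 0.7723 -0.228 ]] [ 0.7074 -0.1708]
mouth [ 0.4739 -0.0931  0.064 ]
mouth [0.467  0.0208 0.064 ]
rim (array([ 0.6991, -0.0038]), np.float64(0.06096480756801459))
handle [0.6391 0.0059 0.1065]
handle [0.5495 0.0211 0.1065]
```

```bash
python3 - <<'E'
from h import *
for t in ["oil","bowl","shaker","pinch_dish","jar","basket"]:
    print(t,spot("scene",t))
P=robot.camera_params("scene");print(ray(P,(343,357),0))
g=np.array([.5905,.0145])
o=robot.get_obs();R=Rt(o);print(R)
d=np.array([.5905,.0145,.2])-o["tool_pos"];print(R.T@d)
Rg=Ro.from_euler('xyz',[-np.pi/2,0,1.403]).as_matrix()
print(Ro.from_matrix(R.T@Rg).as_rotvec())
E
```

```text
oil [(0.96, array([0.5881, 0.3392, 0.1251]))]
bowl [(0.64, array([0.4357, 0.2135, 0.0228]))]
shaker [(0.66, array([ 0.468 , -0.2705,  0.0208])), (0.63, array([0.4502, 0.3365, 0.0756]))]
pinch_dish [(0.85, array([0.5424, 0.1023, 0.0107]))]
jar [(0.91, array([ 0.6648, -0.365 ,  0.0742])), (0.58, array([ 0.6912, -0.0053,  0.0712]))]
basket []
[0.5769 0.3458 0.    ]
[[ 0.4258  0.0001 -0.9048]
 [ 0.9048  0.0001  0.4258]
 [ 0.0001 -1.     -0.    ]]
[-0.2855  0.0055 -0.5281]
[ 0.0001 -0.2721  0.0001]
```

Emit:
arm_command(
  series="0 -0.136 0 -0.024 0 -0.044 0.08; 0 -0.136 0 -0.024 0 -0.044 0.08; 0 0 0 -0.03 0 -0.035 0.07; 0 0 0 -0.03 0 -0.035 0.07; 0 0 0 -0.03 0 -0.035 0.07; 0 0 0 -0.03 0 -0.035 0.07; 0 0 0 -0.03 0 -0.035 0.07; 0 0 0 -0.03 0 -0.035 0.07",
)

```text
time: 1.85
tool_pos: [0.4782, 0.2077, 0.2055]
ee_rot: [-1.572, -0.004, 1.415]
wrist_force: [0.6, 0.4, -0.0]
width: 0.0696
```

```bash
cat >> h.py <<'E'
def goto(pos,rotm=None):
    o=robot.get_obs();R=Rt(o)
    print("t",round(o["time"],2),"tcp",o["tool_pos"],"rot",o["ee_rot"],"w",o["width"],"F",o["wrist_force"],"q",o["joint_positions"])
    print("shift tool",R.T@(np.array(pos)-o["tool_pos"]), "turn",None if rotm is None else Ro.from_matrix(R.T@rotm).as_rotvec())
E
python3 - <<'E'
from h import *
goto([.5905,.0145,.2],Ro.from_euler('xyz',[-np.pi/2,0,1.403]).as_matrix())
E
```

```text
t 1.85 tcp [0.4782 0.2077 0.2055] rot [-1.5724 -0.0038  1.4155] w 0.06956560876128086 F [ 0.6116  0.4165 -0.034 ] q [ 0.2992  0.0206  1.4406  0.0028  1.6773 -1.116 ]
shift tool [-0.1735  0.005  -0.1409] turn [0.0016 0.0125 0.0039]
```

Emit:
arm_command(
  series="0 0 0 -0.035 0 -0.03 0.07; 0 0 0 -0.035 0 -0.03 0.07; 0 0 0 -0.035 0 -0.03 0.07; 0 0 0 -0.035 0 -0.03 0.07; 0 0 0 -0.02 0 -0.015 0.06; 0 0 0 0 0 0 0.06",
)

```text
time: 2.45
tool_pos: [0.5931, 0.015, 0.2042]
ee_rot: [-1.574, -0.003, 1.408]
wrist_force: [0.5, 0.8, -0.6]
width: 0.0605
```

```bash
python3 - <<'E'
from h import *
goto([.5905,.0145,.2],Ro.from_euler('xyz',[-np.pi/2,0,1.403]).as_matrix())
P=robot.camera_params("wrist");cv2.imwrite("pics/w1.png",robot.snapshot("wrist"))
for t in ["skillet","ring_mark","spatula"]: print(t,spot("wrist",t,P))
E
```

```text
t 2.45 tcp [0.5931 0.015  0.2042] rot [-1.5737 -0.0034  1.4075] w 0.06054857031218771 F [ 0.4553  0.7597 -0.5816] q [-0.072   0.1814  1.268   0.0031  1.689  -1.4792]
shift tool [-0.001   0.0041  0.0025] turn [0.0029 0.0045 0.0034]
skillet [(0.69, array([0.6876, 0.0075, 0.07  ])), (0.54, array([ 0.6461, -0.1703,  0.0676]))]
ring_mark [(0.92, array([0.6397, 0.1659, 0.0621]))]
spatula [(0.81, array([ 0.5509, -0.0253,  0.0282]))]
```

View pics/w1.png

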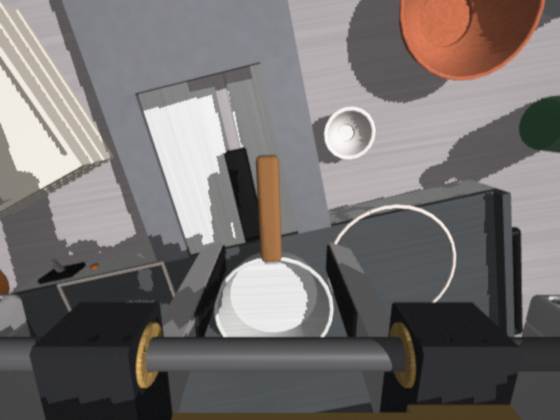

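```bash
python3 - <<'E'
from h import *
P=robot.camera_params("wrist")
for p in [(257,157),(279,156),(262,258),(281,259)]: print(ray(P,p,.1065))
print("spat")
for p in [(227,152),(246,148),(246,240),(262,234)]: print(ray(P,p,.026))
for p in [(216,90),(236,90),(224,148),(237,146)]: print(ray(P,p,.012))
for p in [(139,95),(260,64),(325,228),(187,256)]: print("mouth",ray(P,p,.064))
x=[(335,248),(395,206),(455,257),(350,222),(440,225),(452,280)]
pts=np.array([ray(P,p,.064)[:2] for p in x]);A=np.c_[2*pts,np.ones(len(pts))];s=np.linalg.lstsq(A,(pts**2).sum(1),rcond=None)[0];print(s)
E
```

```text
[0.5403 0.0122 0.1065]
[0.5424 0.0309 0.1065]
[0.6335 0.0007 0.1065]
[0.6373 0.0181 0.1065]
spat
[ 0.5389 -0.025   0.026 ]
[ 0.5379 -0.0036  0.026 ]
[ 0.6438 -0.0231  0.026 ]
[ 0.6393 -0.0031  0.026 ]
[ 0.4732 -0.0258  0.012 ]
[ 0.4766 -0.0045  0.012 ]
[ 0.5352 -0.0297  0.012 ]
[ 0.5353 -0.0147  0.012 ]
mouth [ 0.4714 -0.0895  0.064 ]
mouth [0.4627 0.0264 0.064 ]
mouth [0.6292 0.0669 0.064 ]
mouth [ 0.6376 -0.0832  0.064 ]
[ 0.6859  0.1333 -0.4834]
```

Emit:
arm_command(
  series="0 0 0 0 0.035 0.002 0.06; 0 0 0 0 0.035 0 0.06; 0 0 0 0 0.03 0 0.06; 0 0 0 0 0.02 0 0.06; 0 0 0 0 0.002 0 0.06; 0 0 0 0 0 0 0.06",
)

```text
time: 3.25
tool_pos: [0.589, 0.0307, 0.0845]
ee_rot: [-1.582, -0.008, 1.428]
wrist_force: [0.5, -1.5, 0.0]
width: 0.0598
```

```bash
python3 - <<'E'
from h import *
goto([.5905,.0150,.082],Ro.from_euler('xyz',[-np.pi/2,0,1.42]).as_matrix())
cv2.imwrite("pics/w2.png",robot.snapshot("wrist"))
E
```

```text
t 3.25 tcp [0.589  0.0307 0.0845] rot [-1.5824 -0.0077  1.4278] w 0.05976734571413275 F [ 0.4661 -1.5455  0.0322] q [-0.0479  0.2181  1.4646  0.0066  1.4466 -1.4764]
shift tool [-0.0154  0.0024 -0.0037] turn [0.0116 0.0078 0.0077]
```

View pics/w2.png

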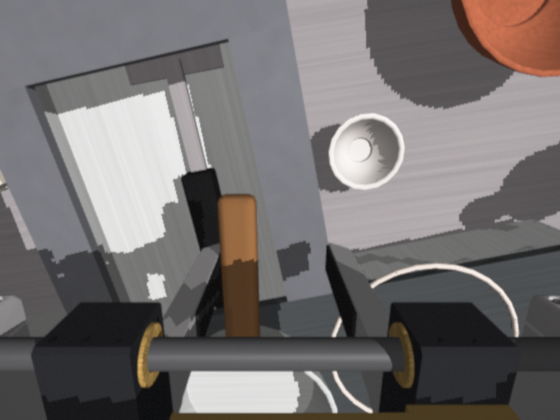

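Emit:
arm_command(
  series="0 0 0 -0.015 0.001 -0.001 0.06; 0 0 0 0 0 0 0.06; 0 0 0 0 0 0 0.06",
)

```text
time: 3.6
tool_pos: [0.5902, 0.0151, 0.0883]
ee_rot: [-1.59, -0.009, 1.429]
wrist_force: [0.5, -0.4, 0.8]
width: 0.06
```

```bash
python3 - <<'E'
from h import *
goto([.5905,.0150,.082],Ro.from_euler('xyz',[-np.pi/2,0,1.42]).as_matrix())
E
```

```text
t 3.6 tcp [0.5902 0.0151 0.0883] rot [-1.5903 -0.0086  1.4291] w 0.05999964572757404 F [ 0.4957 -0.3673  0.7947] q [-0.0747  0.211   1.4653  0.0073  1.4453 -1.5045]
shift tool [-0.0001  0.0063 -0.0002] turn [0.0194 0.009  0.0086]
```

Emit:
arm_command(
  series="0.02 0 0.01 0 0.006 0 0.06; 0 0 0 0 0 0 0.06",
)

```text
time: 3.8
tool_pos: [0.5912, 0.0145, 0.0836]
ee_rot: [-1.572, 0.002, 1.428]
wrist_force: [0.1, 0.3, -0.6]
width: 0.0601
```

```bash
python3 - <<'E'
from h import *
goto([.5905,.0150,.082],Ro.from_euler('xyz',[-np.pi/2,0,1.42]).as_matrix())
E
```

```text
t 3.8 tcp [0.5912 0.0145 0.0836] rot [-1.5717  0.0018  1.4277] w 0.06005000396335636 F [ 0.1359  0.2926 -0.5517] q [-0.0702  0.2313  1.4506 -0.0019  1.459  -1.4977]
shift tool [0.0004 0.0016 0.0008] turn [ 0.0009  0.0077 -0.0018]
```

Good. Close on the handle.

Emit:
arm_command(
  series="0 0 0 0 0.001 0 0.03; 0 0 0 0 0 0 0.01; 0 0 0 0 0 0 0; 0 0 0 0 0 0 0; 0 0 0 0 0 0 0",
)

```text
time: 4.3
tool_pos: [0.5912, 0.0146, 0.082]
ee_rot: [-1.57, 0.002, 1.428]
wrist_force: [-0.8, -1.6, -0.1]
width: 0.0232
```

```bash
python3 - <<'E'
from h import *
goto([.5905,.0150,.082],Ro.from_euler('xyz',[-np.pi/2,0,1.42]).as_matrix())
o=robot.get_obs();print(o["wrist_torque"])
cv2.imwrite("pics/s2.png",robot.snapshot("scene"))
E
```

```text
t 4.3 tcp [0.5912 0.0146 0.082 ] rot [-1.5704  0.0023  1.4281] w 0.023226267784061366 F [-0.7601 -1.6172 -0.0834] q [-0.0698  0.2334  1.4512 -0.0023  1.4575 -1.4976]
shift tool [ 0.0003 -0.      0.0008] turn [-0.0004  0.008  -0.0023]
[-0.0418  0.061   0.0382]
```

View pics/s2.png

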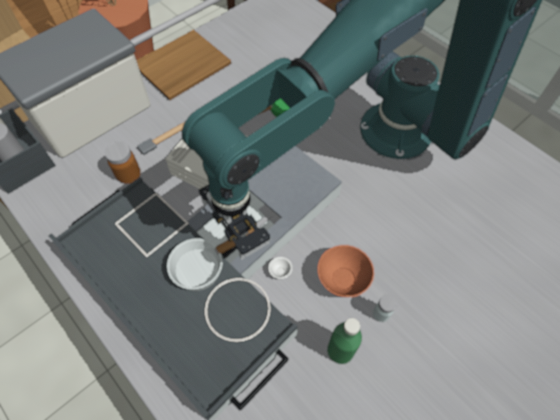

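Emit:
arm_command(
  series="0 0 0 0 0 0 0; 0 0 0 0 0 0 0; 0 0 0 0.008 0 0.002 0; 0 0 0 0.01 0 0.002 0; 0 0 0 0.01 0 0.002 0",
)

```text
time: 4.85
tool_pos: [0.5895, 0.0421, 0.082]
ee_rot: [-1.572, 0.005, 1.423]
wrist_force: [-0.2, -1.5, -0.1]
width: 0.0197
```

```bash
python3 - <<'E'
from h import *
goto([.5812,.1466,.082],Ro.from_euler('xyz',[-np.pi/2,0,1.428]).as_matrix())
E
```

```text
t 4.85 tcp [0.5895 0.0421 0.082 ] rot [-1.5715  0.0052  1.4234] w 0.01968539713497795 F [-0.2342 -1.5122 -0.1167] q [-0.0216  0.2321  1.4528 -0.0053  1.4566 -1.4443]
shift tool [ 0.1022 -0.0006  0.0235] turn [ 0.0007 -0.0046 -0.0052]
```

Emit:
arm_command(
  series="0 -0.002 -0.002 0.01 0 0.0025 0; 0 -0.002 0 0.01 0 0.0025 0; 0 0 0 0.01 0 0.0025 0; 0 0 0 0.01 0 0.0025 0; 0 0 0 0.01 0 0.0025 0; 0 0 0 0.01 0 0.0025 0; 0 0 0 0.01 0 0.0025 0",
)

```text
time: 5.55
tool_pos: [0.5813, 0.1213, 0.082]
ee_rot: [-1.572, 0.004, 1.43]
wrist_force: [0.2, -2.6, -0.5]
width: 0.02
```

```bash
python3 - <<'E'
from h import *
goto([.5812,.1466,.082],Ro.from_euler('xyz',[-np.pi/2,0,1.428]).as_matrix())
P=robot.camera_params("scene");a=robot.snapshot("scene");cv2.imwrite("pics/s3.png",a)
cv2.imwrite("pics/s3c.png",cv2.resize(a[220:370,140:320],None,fx=4,fy=4,interpolation=cv2.INTER_CUBIC))
E
```

```text
t 5.55 tcp [0.5813 0.1213 0.082 ] rot [-1.5721  0.0037  1.4297] w 0.019958326089390688 F [ 0.1542 -2.6153 -0.4674] q [ 0.1126  0.2379  1.4457 -0.004   1.4576 -1.3166]
shift tool [ 0.025  -0.0001  0.0036] turn [ 0.0013  0.0017 -0.0037]
```

View pics/s3c.png

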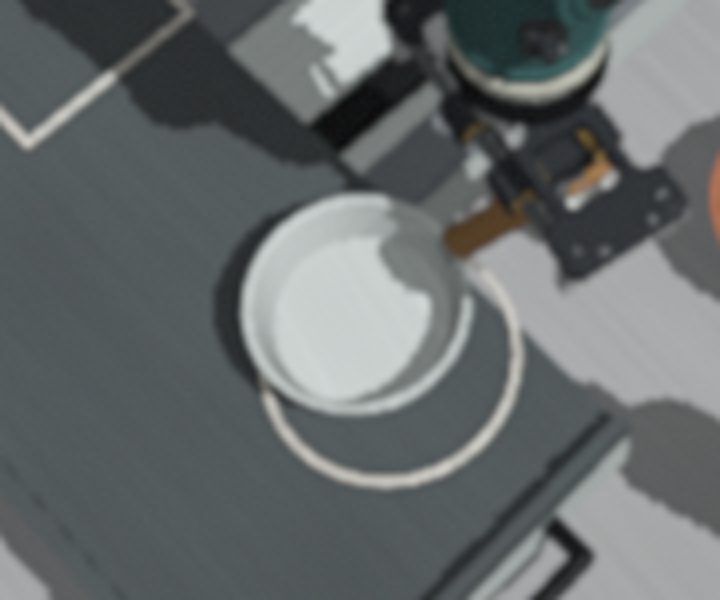

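Emit:
arm_command(
  series="0 0 -0.002 0.01 0 0.0015 0; 0 0 0 0.008 0 0.001 0; 0 0 0 0.004 0 0.001 0; 0 0 0 0 0 0 0; 0 0 0 0 0 0 0",
)

```text
time: 6.1
tool_pos: [0.5802, 0.1478, 0.082]
ee_rot: [-1.571, 0.001, 1.432]
wrist_force: [-0.1, -3.1, -0.3]
width: 0.0198
```

```bash
python3 - <<'E'
from h import *
goto([.5812,.1466,.082],Ro.from_euler('xyz',[-np.pi/2,0,1.428]).as_matrix())
P=robot.camera_params("scene");a=robot.snapshot("scene");cv2.imwrite("pics/s4.png",a)
cv2.imwrite("pics/s4c.png",cv2.resize(a[220:370,140:320],None,fx=4,fy=4,interpolation=cv2.INTER_CUBIC))
print(spot("scene","skillet"),spot("scene","ring_mark"))
E
```

```text
t 6.1 tcp [0.5802 0.1478 0.082 ] rot [-1.5713  0.0008  1.4323] w 0.019818168444819484 F [-0.0546 -3.0598 -0.2628] q [ 0.1553  0.2484  1.4328 -0.0009  1.4601 -1.2769]
shift tool [-0.001   0.     -0.0011] turn [ 0.0005  0.0043 -0.0008]
[(0.64, array([0.6852, 0.1271, 0.0667])), (0.6, array([ 0.1821, -0.2903,  0.0191]))] [(0.71, array([0.7203, 0.1586, 0.0626])), (0.71, array([ 0.7645, -0.0207,  0.0606]))]
```

View pics/s4c.png

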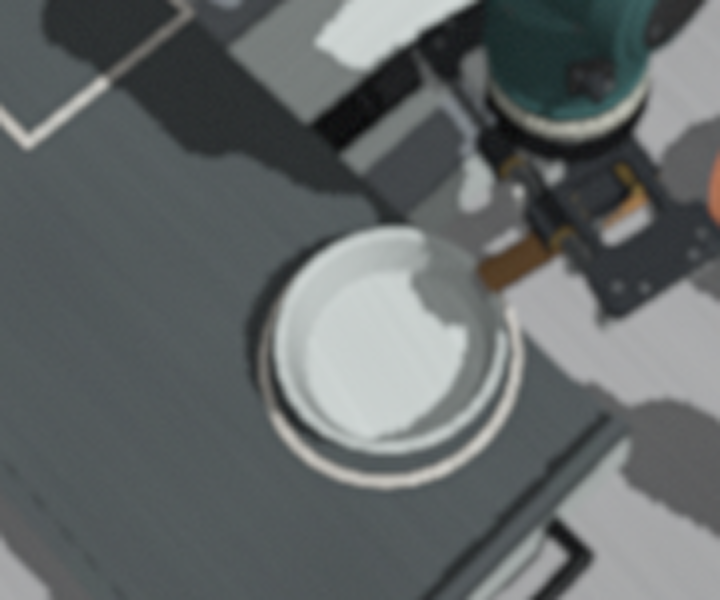

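```bash
python3 - <<'E'
from h import *
P=robot.camera_params("scene");a=cv2.imread("pics/s4.png")
c=np.array([.6878,.128])
th=np.linspace(0,2*np.pi,200)
S=4;b=cv2.resize(a[220:370,140:320],None,fx=S,fy=S,interpolation=cv2.INTER_CUBIC)
def draw(c,r,z,col):
    p=np.array([proj(P,[c[0]+r*np.cos(t),c[1]+r*np.sin(t),z]) for t in th]);p=((p-[140,220]+.5)*S-.5)
    print(p.min(0),p.max(0))
    cv2.polylines(b,[np.int32(np.round(p))],True,col,1)
draw(c,.068,.064,(0,0,255));draw(c,.06,.102,(0,255,0));draw(c,.05,.064,(255,0,0))
cv2.imwrite("pics/s4d.png",b)
pts=[(272,335),(508,345),(390,226),(375,453),(300,260),(300,418)]
q=np.array([ray(P,(140+(u+.5)/S-.5,220+(v+.5)/S-.5),.102)[:2] for u,v in pts]);A=np.c_[2*q,np.ones(len(q))];s=np.linalg.lstsq(A,(q**2).sum(1),rcond=None)[0];print(s[:2],np.sqrt(s[2]+s[:2]@s[:2]))
E
```

```text
[264.5626 236.3157] [518.3057 481.8358]
[269.943  223.1894] [501.5891 445.7483]
[298.2702 266.8808] [484.8047 447.308 ]
[0.6879 0.1305] 0.061703901478762924
```

View pics/s4d.png

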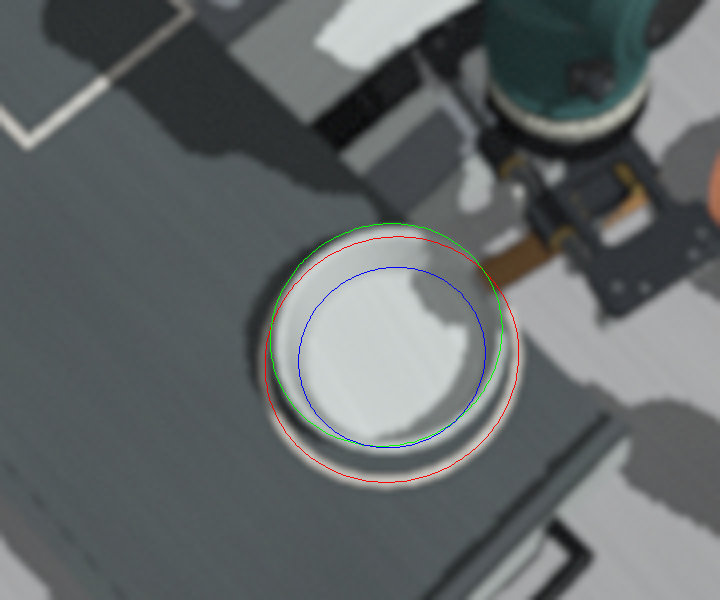

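Emit:
arm_command(
  series="0 0 0 -0.003 0 0 0; 0 0 0 0 0 0 0; 0 0 0 0 0 0 0",
)

```text
time: 6.55
tool_pos: [0.5799, 0.146, 0.082]
ee_rot: [-1.571, -0.003, 1.433]
wrist_force: [0.2, 0.7, 0.2]
width: 0.0196
```

```bash
python3 - <<'E'
from h import *
goto([.5802,.1458,.082],Ro.from_euler('xyz',[-np.pi/2,0,1.428]).as_matrix())
P=robot.camera_params("scene");a=robot.snapshot("scene");cv2.imwrite("pics/s5.png",a)
c=np.array([.6878,.128])
th=np.linspace(0,2*np.pi,200)
S=5;b=cv2.resize(a[260:350,195:300],None,fx=S,fy=S,interpolation=cv2.INTER_CUBIC)
def draw(c,r,z,col):
    p=np.array([proj(P,[c[0]+r*np.cos(t),c[1]+r*np.sin(t),z]) for t in th]);p=((p-[195,260]+.5)*S-.5)
    cv2.polylines(b,[np.int32(np.round(p))],True,col,1)
draw(c,.068,.064,(0,0,255));draw(c,.06,.102,(0,255,0))
cv2.imwrite("pics/s5d.png",b)
E
```

```text
t 6.55 tcp [0.5799 0.146  0.082 ] rot [-1.5711 -0.0035  1.4332] w 0.019608734812608886 F [0.2416 0.7175 0.2499] q [ 0.15    0.2457  1.4361  0.0033  1.4584 -1.2836]
shift tool [-0.0002  0.     -0.0003] turn [0.0003 0.0052 0.0035]
```

View pics/s5d.png

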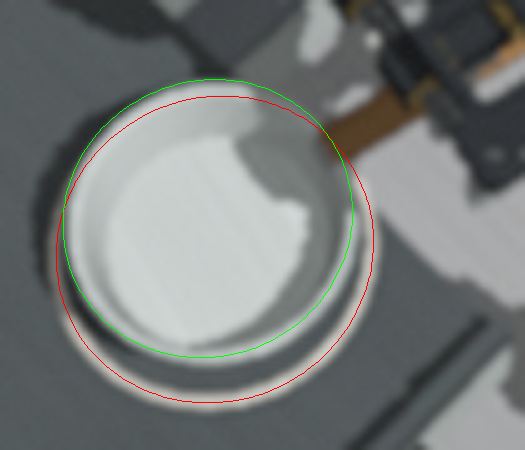

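Emit:
arm_command(
  series="0 0 0 -0.003 0 0 0; 0 0 0 0 0 0 0; 0 0 0 0 0 0 0; 0 0 0 0 0 0 0.03; 0 0 0 0 0 0 0.05; 0 0 0 0 0 0 0.06; 0 0 0 0 0 0 0.06",
)

```text
time: 7.3
tool_pos: [0.5792, 0.1428, 0.0818]
ee_rot: [-1.57, -0.004, 1.433]
wrist_force: [-0.2, -0.2, -0.1]
width: 0.0483
```

```bash
python3 - <<'E'
from h import *
goto([.5802,.1458,.082],Ro.from_euler('xyz',[-np.pi/2,0,1.428]).as_matrix())
E
```

```text
t 7.3 tcp [0.5792 0.1428 0.0818] rot [-1.5704 -0.0038  1.4328] w 0.04825382339037893 F [-0.2204 -0.1511 -0.1336] q [ 0.1445  0.2432  1.4397  0.0038  1.458  -1.2887]
shift tool [ 0.0031 -0.0002 -0.0006] turn [-0.0005  0.0048  0.0038]
```

Rise and look at everything from above the mouth.

Emit:
arm_command(
  series="0 0 0 0 -0.03 0 0.06; 0 0 0 0 -0.04 0 0.06; 0 0 0 0 -0.04 0 0.06; 0 0 0 -0.03 -0.03 0 0.06; 0 0 0 -0.04 0 0.02 0.06; 0 0 0 -0.04 0 0.02 0.06; 0 0 0 -0.04 0 0 0.06; 0 0 0 0 0 0 0.06",
)

```text
time: 8.1
tool_pos: [0.5169, -0.0052, 0.2264]
ee_rot: [-1.57, 0.001, 1.436]
wrist_force: [0.1, -0.2, -1.0]
width: 0.0598
```

```bash
python3 - <<'E'
from h import *
goto([.58,-.02,.2],Ro.from_euler('xyz',[-np.pi/2,0,1.55]).as_matrix())
P=robot.camera_params("wrist");cv2.imwrite("pics/w6.png",robot.snapshot("wrist"))
a=robot.snapshot("scene");cv2.imwrite("pics/s6.png",a)
P=robot.camera_params("scene")
c=np.array([.6878,.128])
th=np.linspace(0,2*np.pi,200)
S=5;b=cv2.resize(a[260:350,195:300],None,fx=S,fy=S,interpolation=cv2.INTER_CUBIC)
def draw(c,r,z,col):
    p=np.array([proj(P,[c[0]+r*np.cos(t),c[1]+r*np.sin(t),z]) for t in th]);p=((p-[195,260]+.5)*S-.5)
    cv2.polylines(b,[np.int32(np.round(p))],True,col,1)
draw(c,.068,.064,(0,0,255));draw(c,.06,.102,(0,255,0))
cv2.imwrite("pics/s6d.png",b)
E
```

```text
t 8.1 tcp [ 0.5169 -0.0052  0.2264] rot [-1.5697  0.0006  1.4358] w 0.05980973526311885 F [ 0.0658 -0.1673 -1.0369] q [-0.1194  0.0111  1.4089 -0.0005  1.7227 -1.5553]
shift tool [-0.0061  0.0264 -0.0645] turn [-0.0011 -0.1142 -0.0005]
```

View pics/s6d.png

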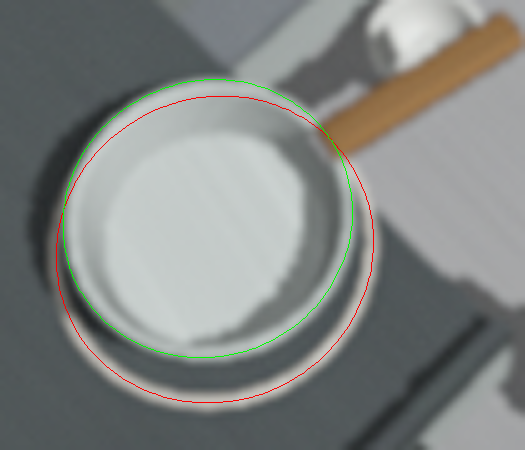

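View pics/w6.png

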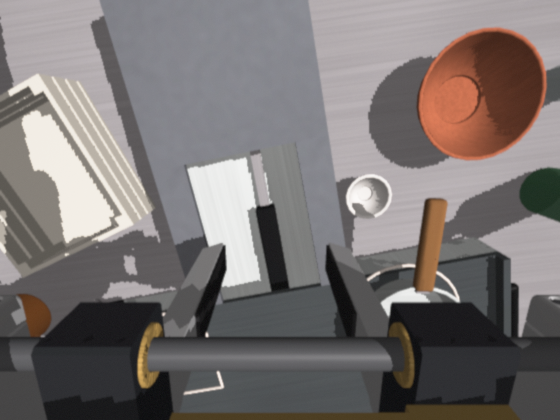

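```bash
python3 - <<'E'
import cv2
a=cv2.imread("pics/w6.png")
cv2.imwrite("pics/w6c.png",cv2.resize(a[135:305,175:335],None,fx=3.5,fy=3.5,interpolation=cv2.INTER_CUBIC))
E
```

```text
(no output)
```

View pics/w6c.png

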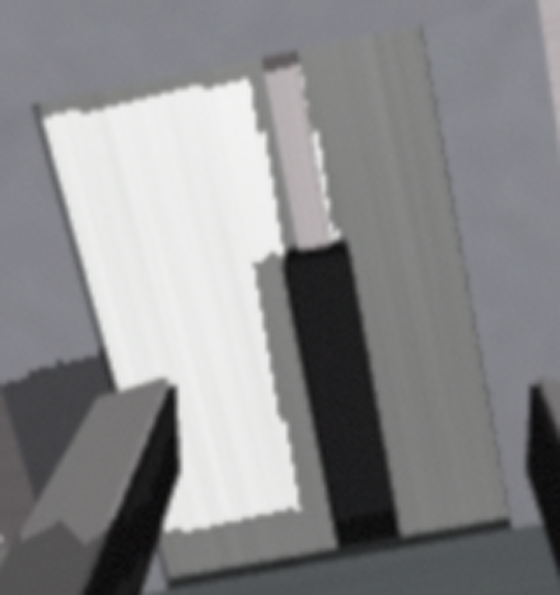

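```bash
python3 - <<'E'
from h import *
P=robot.camera_params("wrist")
f=lambda u,v,z: ray(P,(175+(u+.5)/3.5-.5,135+(v+.5)/3.5-.5),z)
for p in [(286,258),(346,246),(338,545),(398,533),(336,515),(393,505)]: print(f(*p,.026))
for p in [(263,60),(298,55),(300,247),(330,243)]: print("neck",f(*p,.013))
M=[f(*p,.064) for p in [(38,103),(423,28),(508,520),(170,580)]]; print("mouth",np.array(M))
M=np.array(M)
print("yaws",np.arctan2(*(M[3]-M[0])[[1,0]]),np.arctan2(*(M[2]-M[1])[[1,0]]),"c",M.mean(0))
E
```

```text
[ 0.5388 -0.0278  0.026 ]
[ 0.5373 -0.0065  0.026 ]
[ 0.6523 -0.0248  0.026 ]
[ 0.6503 -0.0019  0.026 ]
[ 0.6398 -0.0239  0.026 ]
[ 0.6385 -0.0023  0.026 ]
neck [ 0.4715 -0.0265  0.013 ]
neck [ 0.4714 -0.0144  0.013 ]
neck [ 0.539  -0.0234  0.013 ]
neck [ 0.5389 -0.0125  0.013 ]
mouth [[ 0.4707 -0.0912  0.064 ]
 [ 0.4637  0.0265  0.064 ]
 [ 0.6288  0.0364  0.064 ]
 [ 0.6364 -0.0802  0.064 ]]
yaws 0.06636417133800677 0.06025697934147177 c [ 0.5499 -0.0271  0.064 ]
```

Emit:
arm_command(
  series="0 -0.09 0 -0.004 0.02 -0.02 0.052; 0 -0.082 0 -0.004 0.035 -0.02 0.052; 0 0 0 -0.004 0.035 -0.015 0.052; 0 0 0 0 0.035 -0.004 0.052; 0 0 0 0 0.01 0 0.052; 0 0 0 0 0 0 0.052",
)

```text
time: 8.8
tool_pos: [0.5817, -0.0084, 0.0888]
ee_rot: [-1.575, -0.005, 1.628]
wrist_force: [0.4, 0.3, 0.3]
width: 0.0522
```

```bash
python3 - <<'E'
from h import *
goto([.576,-.0158,.09],Ro.from_euler('xyz',[-np.pi/2,0,1.607]).as_matrix())
P=robot.camera_params("wrist");cv2.imwrite("pics/w7.png",robot.snapshot("wrist"))
E
```

```text
t 8.8 tcp [ 0.5817 -0.0084  0.0888] rot [-1.5752 -0.0049  1.6277] w 0.052189285912406735 F [0.3542 0.2812 0.3046] q [-0.1153  0.2044  1.4721  0.0056  1.4616 -1.7436]
shift tool [-0.007  -0.0013  0.0061] turn [0.0044 0.0207 0.0049]
```

View pics/w7.png

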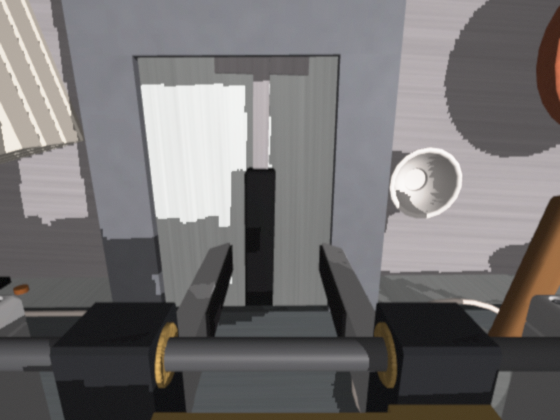

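```bash
python3 - <<'E'
from h import *
P=robot.camera_params("wrist")
for p in [(245,170),(275,170),(245,305),(274,305)]: print(ray(P,p,.026))
for p in [(135,57),(339,57),(375,308),(163,308)]: print("m",ray(P,p,.064))
E
```

```text
[ 0.5393 -0.0332  0.026 ]
[ 0.538  -0.0106  0.026 ]
[ 0.6553 -0.0296  0.026 ]
[ 0.654  -0.0048  0.026 ]
m [ 0.471  -0.0954  0.064 ]
m [0.4641 0.022  0.064 ]
m [0.628  0.0669 0.064 ]
m [ 0.6363 -0.086   0.064 ]
```

Emit:
arm_command(
  series="0 0.02 0 -0.007 0 0.005 0.052; 0 0 0 0 0 0 0.052",
)

```text
time: 9.05
tool_pos: [0.5785, -0.0154, 0.093]
ee_rot: [-1.581, -0.004, 1.608]
wrist_force: [-0.1, 0.7, 0.5]
width: 0.0519
```

```bash
python3 - <<'E'
from h import *
goto([.576,-.0158,.05],Ro.from_euler('xyz',[-np.pi/2,0,1.607]).as_matrix())
E
```

```text
t 9.05 tcp [ 0.5785 -0.0154  0.093 ] rot [-1.581  -0.004   1.6077] w 0.05188970384422914 F [-0.0566  0.7474  0.5134] q [-0.1281  0.1908  1.4795  0.0056  1.4619 -1.7363]
shift tool [-0.0004  0.043   0.003 ] turn [0.0102 0.0007 0.004 ]
```

Emit:
arm_command(
  series="0.01 0 0.004 -0.001 0.02 0.002 0.052; 0 0 0 0 0.02 0 0.052; 0 0 0 0 0.005 0 0.052; 0 0 0 0 0 0 0.052",
)

```text
time: 9.45
tool_pos: [0.5791, -0.0176, 0.0504]
ee_rot: [-1.58, 0.002, 1.606]
wrist_force: [0.5, -0.0, -0.4]
width: 0.0519
```

```bash
python3 - <<'E'
from h import *
goto([.576,-.017,.008],Ro.from_euler('xyz',[-np.pi/2,0,1.607]).as_matrix())
P=robot.camera_params("wrist");cv2.imwrite("pics/w8.png",robot.snapshot("wrist"))
E
```

```text
t 9.45 tcp [ 0.5791 -0.0176  0.0504] rot [-1.5799  0.0021  1.6062] w 0.05186628391442909 F [ 0.5075 -0.0348 -0.4011] q [-0.1278  0.2246  1.5278 -0.0006  1.3799 -1.7339]
shift tool [0.0008 0.0424 0.0035] turn [ 0.0091 -0.0008 -0.0021]
```

View pics/w8.png

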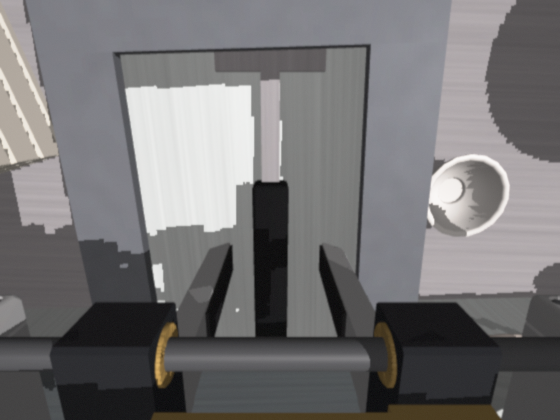

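Emit:
arm_command(
  series="0.008 0 0 -0.001 0.018 0.002 0.052; 0 0 0 0 0.016 0 0.052; 0 0 0 0 0.004 0 0.052; 0 0 0 0 0 0 0.052",
)

```text
time: 9.9
tool_pos: [0.5785, -0.0192, 0.0115]
ee_rot: [-1.574, 0.003, 1.606]
wrist_force: [-0.1, 0.2, -0.6]
width: 0.0522
```

```bash
python3 - <<'E'
from h import *
goto([.576,-.017,.007],Ro.from_euler('xyz',[-np.pi/2,0,1.607]).as_matrix())
E
```

```text
t 9.9 tcp [ 0.5785 -0.0192  0.0115] rot [-1.5743  0.0029  1.6061] w 0.05216067873752066 F [-0.1404  0.1951 -0.5904] q [-0.1297  0.263   1.5639 -0.0024  1.3108 -1.7352]
shift tool [0.0023 0.0045 0.0024] turn [ 0.0035 -0.0009 -0.0029]
```

Emit:
arm_command(
  series="0 0 0 0.001 0.003 0 0.052; 0 0 0 0 0.001 0 0.03; 0 0 0 0 0 0 0.01; 0 0 0 0 0 0 0; 0 0 0 0 0 0 0; 0 0 0 0 0 0 0; 0 0 0 0 0 0 0",
)

```text
time: 10.6
tool_pos: [0.5797, -0.0184, 0.009]
ee_rot: [-1.577, 0.004, 1.606]
wrist_force: [0.6, 0.5, -1.3]
width: 0.024
```

```bash
python3 - <<'E'
from h import *
goto([.576,-.017,.007],Ro.from_euler('xyz',[-np.pi/2,0,1.607]).as_matrix())
cv2.imwrite("pics/w9.png",robot.snapshot("wrist"))
E
```

```text
t 10.6 tcp [ 0.5797 -0.0184  0.009 ] rot [-1.5773  0.0036  1.6062] w 0.023988042975102195 F [ 0.6325  0.5395 -1.2827] q [-0.1279  0.2658  1.5659 -0.0026  1.3029 -1.7334]
shift tool [0.0015 0.0019 0.0037] turn [ 0.0065 -0.0008 -0.0036]
```

View pics/w9.png

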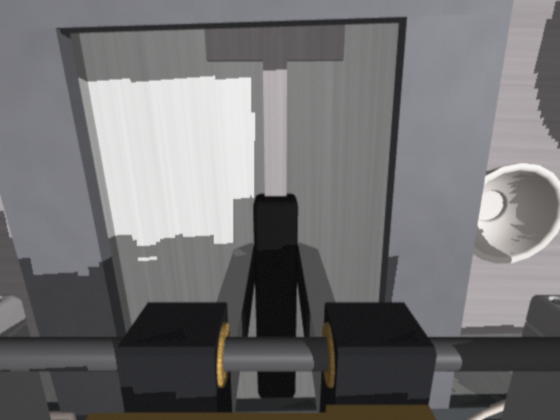

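Emit:
arm_command(
  series="0 0 0 0 -0.003 0 0; 0 0 0 0 0 0.01 0; 0 0 0 0 0 0.012 0; 0 0 0 0 0 0.012 0; 0 0 0 0 0 0.01 0; 0 0 0 0 0 0.006 0; 0 0 0 0 0 0 0",
)

```text
time: 11.35
tool_pos: [0.5233, -0.02, 0.0109]
ee_rot: [-1.574, 0.003, 1.606]
wrist_force: [-1.3, -0.1, -1.3]
width: 0.0239
```

```bash
python3 - <<'E'
from h import *
goto([.5277,-.0195,.012],Ro.from_euler('xyz',[-np.pi/2,0,1.607]).as_matrix())
cv2.imwrite("pics/w10.png",robot.snapshot("wrist"));a=robot.snapshot("scene")
cv2.imwrite("pics/s10.png",a)
E
```

```text
t 11.35 tcp [ 0.5233 -0.02    0.0109] rot [-1.5743  0.0032  1.6062] w 0.023899731518191785 F [-1.2632 -0.1322 -1.3247] q [-0.1448  0.1494  1.7016 -0.0026  1.2865 -1.7503]
shift tool [ 0.0003 -0.001  -0.0044] turn [ 0.0035 -0.0008 -0.0032]
```

View pics/w10.png

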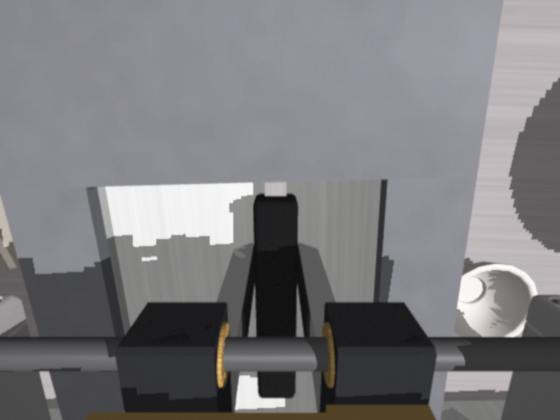

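View pics/s10.png

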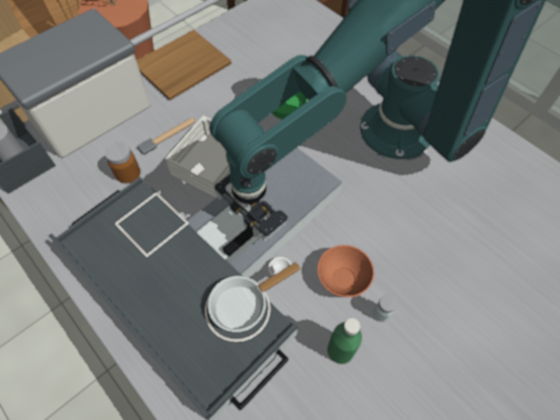

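```bash
cat > plan.py <<'E'
import numpy as np
seg=[(0,.1,0,.004),(.09,.175,.003,.009),(.17,.30,0,.022)]
pts=[]
for a,b,l,u in seg:
    for s in np.linspace(a,b,60):
        pts+= [(s,l),(s,u)]
    for n in np.linspace(l,u,8): pts+=[(a,n),(b,n)]
pts=np.array(pts)
def clear(Ex,Ez,th):
    c,s=np.cos(th),np.sin(th)
    X=Ex+pts[:,0]*c-pts[:,1]*s; Z=Ez+pts[:,0]*s+pts[:,1]*c
    def box(x0,x1,z0,z1):
        dx=np.maximum(np.maximum(x0-X,X-x1),0);dz=np.maximum(np.maximum(z0-Z,Z-z1),0)
        return np.hypot(dx,dz).min()
    return box(-.3,-.09,.056,.064),box(.08,.35,.056,.064),Z.min()-.004,(X+.26).min()
def tcp(Ex,Ez,th,s=.211,n=.005):
    return Ex+s*np.cos(th)-n*np.sin(th),Ez+s*np.sin(th)+n*np.cos(th)
E
python3 - <<'E'
from plan import *
W=[(-.244,.006,0),(-.242,.006,4),(-.240,.006,8),(-.236,.006,11),(-.23,.006,13),(-.22,.007,14),(-.20,.007,15.5),(-.18,.008,17),(-.16,.009,20),(-.14,.010,25),(-.12,.012,30),(-.10,.014,35),(-.08,.02,38),(-.07,.05,38)]
for Ex,Ez,d in W:
    print(Ex,Ez,d,np.round(np.array(clear(Ex,Ez,np.radians(d)))*1000,1),np.round(np.array(tcp(Ex,Ez,np.radians(d)))*1000,1))
E
python3 - <<'E'
from h import *
P=robot.camera_params("wrist");print(ray(P,(277,394),.028),ray(P,(277,394),.01),ray(P,(277,194),.028))
for p in [(90,187),(382,180)]: print(ray(P,p,.064))
E
```

```text
-0.244 0.006 0 [32.2 36.9  2.  16. ] [-33.  11.]
-0.242 0.006 4 [22.8 25.3  2.  17.7] [-31.9  25.7]
-0.24 0.006 8 [15.9 23.9  2.  19.4] [-31.7  40.3]
-0.236 0.006 11 [12.2 21.5  2.  23.2] [-29.8  51.2]
-0.23 0.006 13 [ 8.2 20.1  2.  29.1] [-25.5  58.3]
-0.22 0.007 14 [ 7.1 17.9  3.  39. ] [-16.5  62.9]
-0.2 0.007 15.5 [ 8.8 19.9  3.  58.9] [ 2.  68.2]
-0.18 0.008 17 [10.6 22.5  4.  78.8] [20.3 74.5]
-0.16 0.009 20 [13.9 30.4  5.  98.6] [36.6 85.9]
-0.14 0.01 25 [ 16.6  44.    6.  118.3] [ 49.1 103.7]
-0.12 0.012 30 [ 19.1  55.    8.  138. ] [ 60.2 121.8]
-0.1 0.014 35 [ 24.7  62.3  10.  157.7] [ 70.  139.1]
-0.08 0.02 38 [ 30.5  66.   16.  177.5] [ 83.2 153.8]
-0.07 0.05 38 [ 17.8  84.3  46.  187.5] [ 93.2 183.8]
[ 0.6084 -0.0156  0.028 ] [ 0.6271 -0.0149  0.01  ] [ 0.4797 -0.0205  0.028 ]
[ 0.471  -0.0953  0.064 ]
[0.4639 0.0203 0.064 ]
```

```bash
cat >> plan.py <<'E'
X0=.5585
W=[(-.247,.006,0),(-.244,.006,4),(-.242,.006,8),(-.237,.006,11),(-.23,.006,13),(-.22,.007,14),(-.20,.007,15.5),(-.18,.008,17),(-.16,.009,20),(-.14,.010,25),(-.12,.012,30),(-.10,.014,35),(-.08,.02,38),(-.07,.05,38)]
def state():
    from h import robot,Rt,goto
    o=robot.get_obs();R=Rt(o);ty=R[:,1];th=np.arctan2(ty[0],-ty[2])
    p=o["tool_pos"];x=p[0]-X0;z=p[2]
    s,n=.213,.005
    E=(x-s*np.cos(th)+n*np.sin(th),z-s*np.sin(th)-n*np.cos(th))
    print("t",round(o["time"],2),"deg",round(np.degrees(th),2),"gx,z tcp",np.round([x,z],4),"E",np.round(E,4),"clear mm",np.round(np.array(clear(*E,th))*1000,1))
    print("y",p[1],"rot",o["ee_rot"],"w",o["width"],"F",o["wrist_force"],"q",o["joint_positions"])
    return x,z,th
def rows(path,per):
    x,z,th=state()
    for (Ex,Ez,d),k in zip(path,per):
        t1=np.radians(d);x1,z1=tcp(Ex,Ez,t1,.213)
        for i in range(k):
            dx,dz,dt=(x1-x)/(k-i),(z1-z)/(k-i),(t1-th)/(k-i)
            y=dx*np.sin(th)-dz*np.cos(th);zz=-dx*np.cos(th)-dz*np.sin(th)
            print("turn x %.4f  y %.4f z %.4f"%(-dt,y,zz))
            x+=dx;z+=dz;th+=dt
E
python3 - <<'E'
from plan import *
rows(W[1:4],[3,3,3])
E
```

```text
t 11.45 deg 0.27 gx,z tcp [-0.034   0.0112] E [-0.247   0.0052] clear mm [30.8 38.6  1.2 13. ]
y -0.020034622874837513 rot [-1.5755  0.0033  1.6063] w 0.023862143109180806 F [ 0.1259  0.4438 -1.7542] q [-0.1446  0.1508  1.6996 -0.0025  1.2861 -1.7502]
turn x -0.0217  y -0.0049 z -0.0007
turn x -0.0217  y -0.0049 z -0.0009
turn x -0.0217  y -0.0048 z -0.0010
turn x -0.0233  y -0.0049 z -0.0004
turn x -0.0233  y -0.0049 z -0.0005
turn x -0.0233  y -0.0049 z -0.0006
turn x -0.0175  y -0.0035 z -0.0015
turn x -0.0175  y -0.0035 z -0.0015
turn x -0.0175  y -0.0034 z -0.0016
```

Emit:
arm_command(
  series="-0.02 0 0 0 -0.005 -0.001 0; -0.02 0 0 0 -0.005 -0.001 0; -0.02 0 0 0 -0.005 -0.001 0; -0.02 0 0 0 -0.005 -0.0005 0; 0 0 0 0 0 0 0",
)

```text
time: 11.95
tool_pos: [0.5291, -0.02, 0.0339]
ee_rot: [-1.665, 0.004, 1.606]
wrist_force: [0.1, -0.4, -0.9]
width: 0.024
```

```bash
python3 - <<'E'
from plan import *
rows(W[2:5],[2,2,3])
from h import *
cv2.imwrite("pics/w11.png",robot.snapshot("wrist"))
E
```

```text
t 11.95 deg 5.38 gx,z tcp [-0.0294  0.0339] E [-0.241   0.0089] clear mm [18.7 24.   4.9 18.7]
y -0.01999877875342336 rot [-1.6645  0.0038  1.6065] w 0.02395320657908284 F [ 0.113  -0.3589 -0.9072] q [-0.1542  0.072   1.7407  0.0148  1.2362 -1.7651]
turn x -0.0229  y -0.0035 z 0.0009
turn x -0.0229  y -0.0035 z 0.0008
turn x -0.0262  y -0.0052 z -0.0022
turn x -0.0262  y -0.0052 z -0.0023
turn x -0.0116  y -0.0020 z -0.0022
turn x -0.0116  y -0.0020 z -0.0022
turn x -0.0116  y -0.0020 z -0.0022
```

View pics/w11.png

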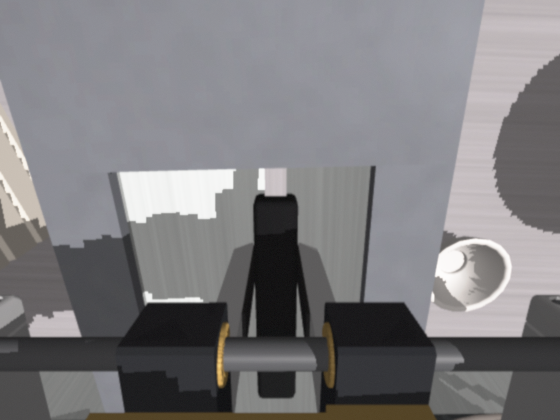

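Emit:
arm_command(
  series="-0.023 0 0 0 -0.0035 0.001 0; -0.023 0 0 0 -0.0035 0.001 0; -0.026 0 0 0 -0.005 -0.002 0; -0.02 0 0 0 -0.005 -0.002 0; 0 0 0 0 0 0 0",
)

```text
time: 12.5
tool_pos: [0.528, -0.0198, 0.0518]
ee_rot: [-1.763, 0.004, 1.607]
wrist_force: [0.6, 0.4, -1.3]
width: 0.0239
```

```bash
python3 - <<'E'
from plan import *
rows(W[4:7],[2,2,3])
E
```

```text
t 12.5 deg 10.99 gx,z tcp [-0.0305  0.0518] E [-0.2386  0.0063] clear mm [11.5 24.1  2.3 20.6]
y -0.01984547190926333 rot [-1.7626  0.0036  1.6065] w 0.02386279643984643 F [ 0.6373  0.3719 -1.2702] q [-0.1684 -0.0188  1.8056  0.0383  1.1663 -1.7871]
turn x -0.0175  y -0.0028 z -0.0040
turn x -0.0175  y -0.0027 z -0.0041
turn x -0.0087  y -0.0012 z -0.0049
turn x -0.0087  y -0.0012 z -0.0049
turn x -0.0087  y -0.0002 z -0.0064
turn x -0.0087  y -0.0002 z -0.0064
turn x -0.0087  y -0.0001 z -0.0064
```

Emit:
arm_command(
  series="-0.0175 0 0 0 -0.003 -0.004 0; -0.0175 0 0 0 -0.003 -0.004 0; -0.0087 0 0 0 -0.001 -0.005 0; -0.0087 0 0 0 -0.001 -0.005 0; 0 0 0 0 0 0 0",
)

```text
time: 13.0
tool_pos: [0.5456, -0.0192, 0.0649]
ee_rot: [-1.82, 0.004, 1.606]
wrist_force: [0.0, -0.3, -1.0]
width: 0.0236
```

```bash
python3 - <<'E'
from plan import *
rows(W[6:9],[3,3,3])
from h import *
cv2.imwrite("pics/w12.png",robot.snapshot("wrist"))
cv2.imwrite("pics/d12.png",robot.snapshot("side"))
E
```

```text
t 13.0 deg 14.3 gx,z tcp [-0.0129  0.0649] E [-0.218   0.0074] clear mm [ 6.4 19.   3.4 41. ]
y -0.01924693960577249 rot [-1.8205  0.0037  1.6064] w 0.023627266206304832 F [ 0.0205 -0.2991 -0.9597] q [-0.1694 -0.0321  1.8001  0.0518  1.1287 -1.7927]
turn x -0.0070  y 0.0001 z -0.0057
turn x -0.0070  y 0.0002 z -0.0057
turn x -0.0070  y 0.0002 z -0.0057
turn x -0.0087  y -0.0004 z -0.0064
turn x -0.0087  y -0.0003 z -0.0064
turn x -0.0087  y -0.0003 z -0.0065
turn x -0.0175  y -0.0021 z -0.0063
turn x -0.0175  y -0.0020 z -0.0063
turn x -0.0175  y -0.0019 z -0.0064
```

View pics/w12.png

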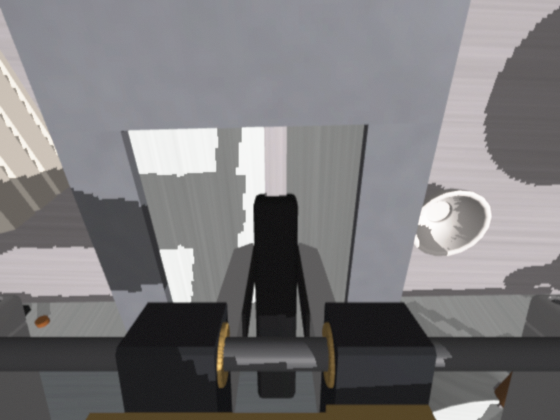

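View pics/d12.png

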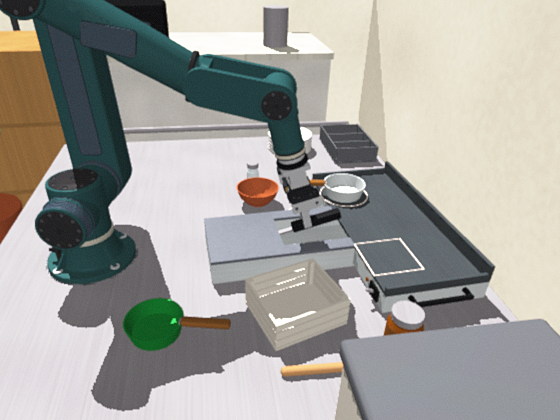

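Emit:
arm_command(
  series="-0.007 0 0 0 0 -0.006 0; -0.007 0 0 0 0 -0.006 0; -0.007 0 0 0 0 -0.006 0; -0.0087 0 0 0 0 -0.0065 0; -0.0087 0 0 0 0 -0.0065 0; -0.0087 0 0 0 0 -0.0065 0; 0 0 0 0 0 0 0",
)

```text
time: 13.8
tool_pos: [0.5845, -0.0177, 0.0745]
ee_rot: [-1.869, 0.003, 1.607]
wrist_force: [0.3, 1.0, -1.1]
width: 0.0238
```

```bash
python3 - <<'E'
from plan import *
rows(W[8:11],[4,4,4])
E
```

```text
t 13.8 deg 17.09 gx,z tcp [0.026  0.0745] E [-0.1761  0.0071] clear mm [12.4 20.9  3.1 82.7]
y -0.01770203145102584 rot [-1.8692  0.0032  1.6065] w 0.023832623826910086 F [ 0.2731  1.0026 -1.1091] q [-0.1599  0.0138  1.7442  0.0611  1.0908 -1.7871]
turn x -0.0127  y -0.0020 z -0.0039
turn x -0.0127  y -0.0019 z -0.0039
turn x -0.0127  y -0.0019 z -0.0039
turn x -0.0127  y -0.0018 z -0.0039
turn x -0.0218  y -0.0032 z -0.0045
turn x -0.0218  y -0.0031 z -0.0045
turn x -0.0218  y -0.0030 z -0.0046
turn x -0.0218  y -0.0029 z -0.0047
turn x -0.0218  y -0.0030 z -0.0044
turn x -0.0218  y -0.0029 z -0.0045
turn x -0.0218  y -0.0028 z -0.0046
turn x -0.0218  y -0.0027 z -0.0046
```

Emit:
arm_command(
  series="-0.0125 0 0 0 -0.002 -0.005 0; -0.0125 0 0 0 -0.002 -0.005 0; -0.0125 0 0 0 -0.002 -0.005 0; -0.02 0 0 0 -0.003 -0.0055 0; -0.02 0 0 0 -0.003 -0.0055 0; -0.02 0 0 0 -0.003 -0.0055 0; -0.02 0 0 0 -0.003 -0.0055 0; 0 0 0 0 0 0 0",
)

```text
time: 14.6
tool_pos: [0.6151, -0.0165, 0.1068]
ee_rot: [-1.997, 0.003, 1.607]
wrist_force: [0.4, 0.4, -1.7]
width: 0.0241
```

```bash
python3 - <<'E'
from plan import *
rows(W[10:],[4,4,4,4])
E
```

```text
t 14.6 deg 24.41 gx,z tcp [0.0566 0.1068] E [-0.1353  0.0142] clear mm [ 15.3  43.7  10.2 123.1]
y -0.016450291843995258 rot [-1.9969  0.0033  1.6066] w 0.024083124674052634 F [ 0.4278  0.3948 -1.6689] q [-0.1643 -0.0255  1.7487  0.0942  1.0014 -1.8056]
turn x -0.0244  y -0.0031 z -0.0029
turn x -0.0244  y -0.0030 z -0.0029
turn x -0.0244  y -0.0030 z -0.0030
turn x -0.0244  y -0.0029 z -0.0031
turn x -0.0218  y -0.0026 z -0.0043
turn x -0.0218  y -0.0025 z -0.0043
turn x -0.0218  y -0.0024 z -0.0044
turn x -0.0218  y -0.0023 z -0.0044
turn x -0.0131  y -0.0011 z -0.0048
turn x -0.0131  y -0.0011 z -0.0048
turn x -0.0131  y -0.0010 z -0.0048
turn x -0.0131  y -0.0010 z -0.0049
turn x -0.0000  y -0.0044 z -0.0066
turn x -0.0000  y -0.0044 z -0.0066
turn x -0.0000  y -0.0044 z -0.0066
turn x -0.0000  y -0.0044 z -0.0066
```

Emit:
arm_command(
  series="-0.0245 0 0 0 -0.003 -0.004 0; -0.0245 0 0 0 -0.003 -0.004 0; -0.0245 0 0 0 -0.003 -0.004 0; -0.022 0 0 0 -0.003 -0.005 0; -0.022 0 0 0 -0.0025 -0.005 0; -0.022 0 0 0 -0.0025 -0.005 0; -0.02 0 0 0 -0.0025 -0.005 0; 0 0 0 0 0 0 0",
)

```text
time: 15.4
tool_pos: [0.6345, -0.0156, 0.1419]
ee_rot: [-2.169, 0.003, 1.606]
wrist_force: [0.2, -0.0, -1.6]
width: 0.024
```

```bash
python3 - <<'E'
from plan import *
rows(W[12:],[4,4])
from h import *
cv2.imwrite("pics/w13.png",robot.snapshot("wrist"))
cv2.imwrite("pics/d13.png",robot.snapshot("side"))
E
```

```text
t 15.4 deg 34.29 gx,z tcp [0.076  0.1419] E [-0.0972  0.0178] clear mm [ 23.5  61.7  13.8 160.6]
y -0.015605232032892366 rot [-2.1695  0.0033  1.6065] w 0.023962342253210107 F [ 0.209  -0.0264 -1.594 ] q [-0.1793 -0.1065  1.8131  0.1568  0.8527 -1.8547]
turn x -0.0162  y -0.0015 z -0.0037
turn x -0.0162  y -0.0014 z -0.0037
turn x -0.0162  y -0.0014 z -0.0037
turn x -0.0162  y -0.0013 z -0.0037
turn x -0.0000  y -0.0044 z -0.0066
turn x -0.0000  y -0.0044 z -0.0066
turn x -0.0000  y -0.0044 z -0.0066
turn x -0.0000  y -0.0044 z -0.0066
```

View pics/w13.png

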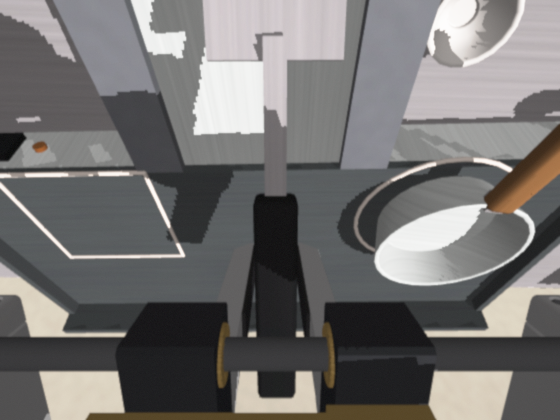

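View pics/d13.png

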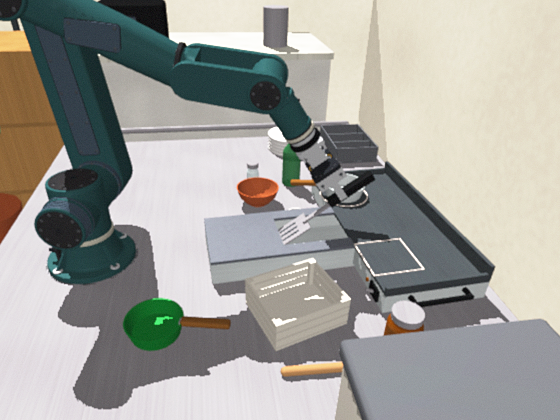

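Emit:
arm_command(
  series="-0.005 0 0 0 0.003 -0.0065 0; 0 0 0 0 0.003 -0.0065 0; 0 0 0 0 0.003 -0.0065 0; 0 0 0 0 0.002 -0.0065 0; 0 0 0 0 -0.004 -0.006 0; 0 0 0 0 -0.007 -0.006 0; 0 0 0 0 -0.008 -0.006 0",
)

```text
time: 16.2
tool_pos: [0.6686, -0.014, 0.1718]
ee_rot: [-2.168, 0.002, 1.607]
wrist_force: [0.1, 0.7, -1.8]
width: 0.0235
```

```bash
python3 - <<'E'
from plan import *
state()
E
```

```text
t 16.2 deg 34.22 gx,z tcp [0.1101 0.1718] E [-0.0632  0.0479] clear mm [ 25.   70.2  43.9 194.6]
y -0.014002897750895275 rot [-2.1683  0.0022  1.6068] w 0.023495571720734076 F [ 0.1166  0.6516 -1.8388] q [-0.1636 -0.0488  1.6976  0.1396  0.9091 -1.8239]
```

Emit:
arm_command(
  series="0 0 0 0 -0.0165 -0.011 0; 0 0 0 0 -0.0165 -0.011 0; 0 0 0 0 -0.0165 -0.011 0; 0 0 0 0 -0.0165 -0.011 0; 0 0 0 0 -0.0165 -0.011 0; 0 0 0 0 -0.018 -0.01 0; 0 0 0 0 -0.018 -0.008 0; 0 0 0 0 -0.018 -0.006 0; 0 0 0 0 -0.014 -0.006 0; 0 0 0 0 -0.006 -0.003 0; 0 0 0 0 0 0 0; 0 0 0 0 0 0 0",
)

```text
time: 17.4
tool_pos: [0.6508, -0.0141, 0.3749]
ee_rot: [-2.185, 0.006, 1.606]
wrist_force: [0.3, 0.0, -1.8]
width: 0.0236
```

```bash
python3 - <<'E'
from plan import *
state()
E
```

```text
t 17.4 deg 35.18 gx,z tcp [0.0923 0.3749] E [-0.0789  0.248 ] clear mm [184.4 242.  244.  178.8]
y -0.014065972050229879 rot [-2.185   0.0059  1.606 ] w 0.023638189580995776 F [ 0.3317  0.0145 -1.8277] q [-0.1697 -0.1344  1.3808  0.1173  1.2919 -1.7748]
```

Let it settle and check all views.

Emit:
arm_command(
  series="0 0 0 0 0 0 0; 0 0 0 0 0 0 0; 0 0 0 0 0 0 0; 0 0 0 0 0 0 0; 0 0 0 0 0 0 0",
)

```text
time: 17.9
tool_pos: [0.6502, -0.0139, 0.3694]
ee_rot: [-2.177, 0.004, 1.606]
wrist_force: [0.2, 0.1, -0.9]
width: 0.0239
```

```bash
python3 - <<'E'
from plan import *
state()
from h import *
print(robot.get_obs()["qvel"])
w=robot.snapshot("wrist");d=robot.snapshot("side");s=robot.snapshot("scene")
cv2.imwrite("pics/s14.png",s)
cv2.imwrite("pics/wd14.png",cv2.resize(np.hstack([w,d]),(800,300)))
E
```

```text
t 17.9 deg 34.73 gx,z tcp [0.0917 0.3694] E [-0.0805  0.2439] clear mm [180.2 239.4 239.9 177.2]
y -0.013905998887230044 rot [-2.1772  0.0045  1.6061] w 0.023906713235924616 F [ 0.2442  0.0777 -0.9267] q [-0.1695 -0.1319  1.3863  0.1171  1.2919 -1.7748]
[-0.0011  0.0065  0.006   0.001   0.0007  0.0001]
```

View pics/s14.png

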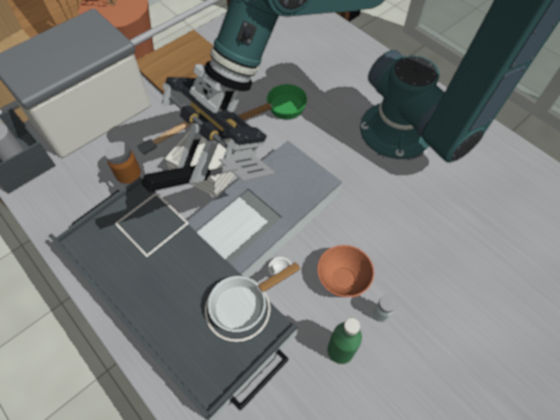

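View pics/wd14.png

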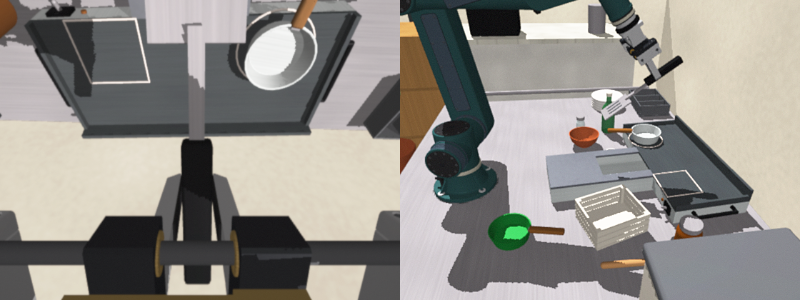

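```bash
python3 - <<'E'
from h import *
print(robot.close_job())
E
```

```text
the job is handed in; nothing more can be done
None
```

I slid the aluminium skillet by its handle, without lifting it, onto the round ring mark on the left. I then drew the spatula back about 56 mm, tilted it handle end up to about 34°, and brought it out through the mouth handle first. I handed the job in at about 18 s with the spatula still in the gripper.

**Last checks**
- **Skillet:** its rim sits about 1–2 mm from the ring's centre in the scene picture. That is close to the 2 mm accuracy of the cameras. The handle is clear of the mouth.
- **Spatula:** it is held at 24 mm opening with no slip visible in the wrist picture. Its lowest point is at about z = 0.24 m, roughly 18 cm above the covers and the hot plate.
- **Other things:** everything else looks unmoved in the pictures. The forces I read stayed at a few newtons.

**What did not agree**
- The arm drifted up to about 15 mm during some moves, and I corrected this before each grip.
- Before hand-in it was still settling downward by about 5 mm over half a second.
- The network's ring position was unreliable once the skillet covered it, so I relied on my own fit of the ring and the rim.

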